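# Thread the filler cap of the grit canister

### The job

The black cap with the metal grip bar stands too high on the large canister: it only rests on top of its thread. Without lifting it off, turn it backward (counter-clockwise from above) until it drops into the start of the thread, going down with it, then turn it forward (clockwise) until it is fully home at its stop, the bar in line with the outlet pipe, and let go. Leave the white tub where it is.

Things in the scene. Friction and masses are not known exactly. Their poses are not given: they have to be found in the camera images.
- cap_bar (a point): Centre of the upright aluminium grip bar (58 long, 13 wide, 30 mm tall) on the loose black cap (72 mm diameter, 0.2 kg); grip it across its width from above. On the cap's axis, 15 mm above the cap's flat top; x along the bar, z up. At the start it is 168 mm above the bench, the cap resting on top of the thread, the bar turned 10 to 32 degrees counter-clockwise from the pipe.
- thread (a point): Centre of the neck at the thread start, 112 mm above the bench; x along the pipe. With the bar 52 to 86 degrees counter-clockwise of the pipe (middle 69) the cap drops 11 mm if free; a gripper holding it must go down with it. Then clockwise: level to 44 degrees, sinks 3 mm more evenly from 44 to 0, hard stop at 0 (bar in line with pipe, its centre at 154 mm). 2 mm play sideways and up.
- canister: Large grey canister, 120 mm diameter, shoulder 100 mm high, bolted to the bench. Origin at the centre of its underside, z up the neck's axis, x along its brass outlet pipe, which ends 112 mm out at 45 mm height. Bystanders nearby: a smaller bolted canister (84 mm diameter, 118 mm tall, plain round cap, no bar) and a loose hammer with a blue handle.
- tub: Bystander: open white plastic tub, 100 mm in diameter, 100 mm tall, loose. Origin at the centre of its underside.
There are look-alikes about, which are no part of the job. Of the things like the part that bears cap_bar, leave any that is yellow; of the rest the larger one is meant.

How it is judged:
On the way:
1. the cap, turned backward, has dropped into the start of the thread (8 mm or more below where it rested) (z of cap_bar in the frame of canister below 0.1605 m), for 0.2 s.
At the end, for the whole second after the job is handed in: The cap is home in the thread: the bar's centre less than 156.5 mm above the bench, the bar within 11 degrees of the outlet pipe's direction, the cap upright within 7 degrees, within 10 mm of the neck's axis, and at rest (z of cap_bar in the frame of canister below 0.1565 m and angle between the x axis of cap_bar and the x axis of canister, either way round below 0.2 rad and horizontal distance between cap_bar and canister below 0.01 m and angle between cap_bar's own z axis and vertical below 0.12 rad and linear speed of cap below 0.02 m/s); the robot touches nothing.
It fails at once if the cap is lifted off its neck (12 mm or more above where it rested) (z of cap_bar in the frame of canister above 0.1805 m).
It fails at once if the tub is pushed away by more than 30 mm (distance of tub from where it was at the start of the episode above 0.03 m).
It also fails if it takes over 38 s, if anything falls off the work surface, if the arm or the gripper's body presses on something with over 40 N, if the wrist force passes 120 N, or if a joint passes its speed limit or range.

### The arm

A 6-joint arm with a two-finger parallel gripper is mounted at the origin on the work surface. World frame = base frame: x ahead of the robot, y to its left, z up, the work surface at z = 0. Lengths are in m, angles in rad, forces in N, time in s.
With the tool pointing down it reaches from about 0.35 to 0.975 m from the base axis. Payload 4.9 kg.
Tool frame: the origin (TCP) lies at the very end of the fingers, on their centre line; the grasp point (between the pads) lies 19 mm behind it (pinch_z is the distance from the TCP to the grasp point, in m); z points along the fingers, y is the line along which they close (so a half turn about z gives the same grasp; the last joint's range is limited). The gripper opens to 85 mm and grips with 20 to 120 N. Pads are 22 mm wide; open, the fingers measure 114 mm over their backs; the gripper's body (76 mm by 85 mm) begins 54 mm behind the grasp point. The pads swing forward as they close: fully open they stand 13 mm farther back than shut.
Start: joints at [-1.224, 0.053, 1.613, -0, 1.476, -0.119], TCP at [0.281, -0.558, 0.231] pointing down, gripper open.
Joint ranges: [-3.01, 3.01], [-1.01, 2.22], [0.06, 2.58], [-1.02, 4.17], [0.09, 2.62], [-3.14, 3.14]. Speed limits (rad/s): [2.57, 2.57, 3.14, 3.14, 3.14, 3.14].

### API

Orientations are given as a unit quaternion [w, x, y, z].
In Python, from plant import * gives the robot as it stands. The module is installed in compiled form; this text tells all that it offers.
- The arm moves only by the tool play_rows, never from a script. Its arguments are lists of equal length, an entry for each row: "linear": the shift along the world's x, y, z in m, a list of three; "turn": the turn about the world's z in degrees. A call has 1 to 8 rows; each row shifts and turns the commanded pose from where the row before left it; what a row does not reach is not made up. A row lasts 1/8 s, in which the tool goes at most 62.5 mm and 10.7 degrees, less where a joint would pass 70% of its speed; a pose out of reach is approached as far as the arm can. A call is refused whole if a number of a shift passes 0.0625 or a number of a turn 10.7, either way. A call with a gripper value outside its range is refused whole. "hand" is the finger opening in m, from 0 to 0.0854, set as the call begins (left out, the last holds). The fingers move at their own pace and stop on an object; the grip force is fixed at half the most. Time passes only in rows, so rows that do not move let the fingers close. It gives the time, the measured TCP pose, the force, the opening and the grip force at its end, in the units of the state.
- state(): the state, without advancing time (a new reading comes with each control period).
- grab_frame(name): name is "scene" or "side" or "wrist"; returns the picture (384x512x3 uint8, red, green, blue); there is no depth.
- camera_info(name): a dict with "camera_matrix" (3x3 intrinsics, pixels), "distortion" ([k1, k2, p1, p2, k3] as OpenCV has them; the pictures are not rectified), "origin" and "attitude" of the camera in the world; the wrist camera has in their place "mount" (4x4, takes a point from camera to tool coordinates, whose origin is the TCP and whose axes are the flange's). Camera axes: x right, y down, z forward; pixel columns grow to the right and rows downward; lengths in m; the calibration is good to about 2 mm. A picture is of the moment at which its call begins: read the wrist's pose just before it. camera_info takes no time and is no camera call.
- job_done(): hands the job in; it is judged then, once.
Trained networks look in the newest picture that a camera, given by its name, has taken for a name from the list of things; names that differ only in an ending like _2 or _b are one class to them, and where a whole thing is asked for, a point or a joint stands for the part that bears it (a point fixed in the world has none). Each returns a list of dicts, best first, with "p" (0 to 1); they miss things now and then, are a little off and sometimes report something else, mostly with a low value. They report only what shows in the picture. A call takes as long as a camera call. They do not tell look-alikes from the thing itself.
- trace(camera, thing): "region" (384x512 bool, what is visible of it) and "location" ([column, row] in pixels, amid what is visible of it).
The state is a dict: "time": time; "joint_pos": joint angles; "joint_vel": joint speeds; "joint_efforts": joint torques, N m; "tool_pos": TCP position; "tool_rot": TCP orientation; "contact_force": force on the tool from outside, world axes, zero at the start; "ft_torque": the same for the moment, N m; "gripper_width": opening from 0.0 (shut) to 1.0 (fully open); "grasp_force": force on a finger pad.
Only numpy, scipy, OpenCV 4.12 (cv2) and the standard library are available. Lean on these libraries where they do the work, as an engineer would, in place of code of your own. Each camera call takes 0.05 s, during which the arm holds its last target. There are 200 camera calls.

## Working session

There is one attempt and no reset: what is moved stays moved. The work goes in short steps, Python scripts to look and compute and a tool call to move; the robot and the scene stay as the last step left them, time stands still between calls to the robot, and variables do not carry over. Pictures are saved under pics/ and viewed, at most 10 in all, crops included, and the job is handed in when it is done.

Besides the shell and the picture viewer there is one more tool, called after "Emit:" by a JSON object that holds its "method" and its "body". play_rows: Moves the arm, as the interface text tells. Its arguments: {"type":"object","properties":{"linear":{"type":"array","items":{"type":"array","items":{"type":"number"}}},"turn":{"type":"array","items":{"type":"number"}},"hand":{"type":"number"}},"required":["linear","turn"]}

```bash
mkdir -p pics; python3 - <<'E'
from plant import *
import cv2,numpy as np
s=state();print(s['time'],s['tool_pos'],s['tool_rot'],s['gripper_width'])
for c in("scene","side"):
    im=grab_frame(c);cv2.imwrite(f"pics/{c}.png",im[:,:,::-1])
    print(c,camera_info(c))
    for t in("cap_bar","canister","tub"):
        for d in trace(c,t)[:4]:
            ys,xs=np.where(d['region']);print(t,round(d['p'],2),d['location'],len(xs),xs.min(),xs.max(),ys.min(),ys.max())
print(camera_info("wrist"))
a=cv2.imread("pics/scene.png");b=cv2.imread("pics/side.png");cv2.imwrite("pics/both.png",cv2.resize(np.vstack([a,b]),None,fx=.78,fy=.78))
E
```

```text
0.0 [ 0.28049269 -0.55782737  0.2300729 ] [-1.01022221e-03  9.72998696e-01  2.30808368e-01 -1.18725743e-04] 1.0015172402745904
scene {'camera_matrix': array([[477.50284223,   0.        , 246.82105871],
       [  0.        , 477.50284223, 188.67433446],
       [  0.        ,   0.        ,   1.        ]]), 'distortion': array([-0.17736507,  0.        ,  0.        ,  0.        ,  0.        ]), 'origin': array([ 1.39943169, -0.14757029,  1.02252151]), 'attitude': array([-0.30941826,  0.75139946,  0.53621439, -0.22832721])}
cap_bar 0.82 [190.5, 244.6] 306 182 201 236 254
cap_bar 0.81 [119.8, 216.3] 711 107 136 198 232
cap_bar 0.8 [133.1, 301.1] 784 118 148 286 318
cap_bar 0.72 [127.5, 250.8] 2311 100 157 213 277
canister 0.63 [128.0, 248.4] 2443 100 157 213 278
tub 0.83 [357.9, 170.8] 1228 343 376 149 193
side {'camera_matrix': array([[470.88526761,   0.        , 252.85744278],
       [  0.        , 470.88526761, 194.02318976],
       [  0.        ,   0.        ,   1.        ]]), 'distortion': array([-0.18044832,  0.        ,  0.        ,  0.        ,  0.        ]), 'origin': array([0.448
[... 249 characters left out ...]
anister 0.58 [272.7, 164.4] 1475 246 292 144 185
tub 0.58 [258.0, 311.5] 2405 235 283 284 345
{'camera_matrix': array([[268.15665327,   0.        , 259.77408545],
       [  0.        , 268.15665327, 195.592833  ],
       [  0.        ,   0.        ,   1.        ]]), 'distortion': array([0.01947585, 0.        , 0.        , 0.        , 0.        ]), 'mount': array([[ 1.32241214e-04, -9.53064256e-01, -3.02768073e-01,
         7.68704405e-02],
       [ 9.99999977e-01,  7.40294134e-05,  2.03741505e-04,
        -8.78156885e-04],
       [-1.71765003e-04, -3.02768093e-01,  9.53064243e-01,
        -1.43284901e-01],
       [ 0.00000000e+00,  0.00000000e+00,  0.00000000e+00,
         1.00000000e+00]])}
```

View pics/scene.png

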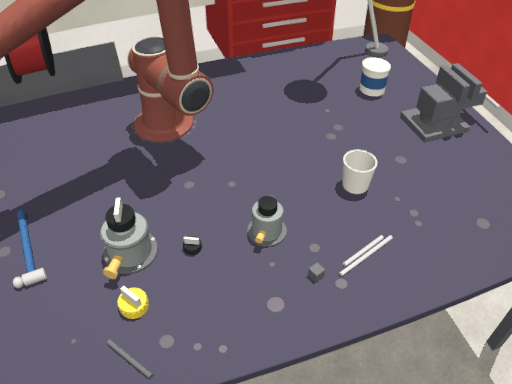

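View pics/side.png

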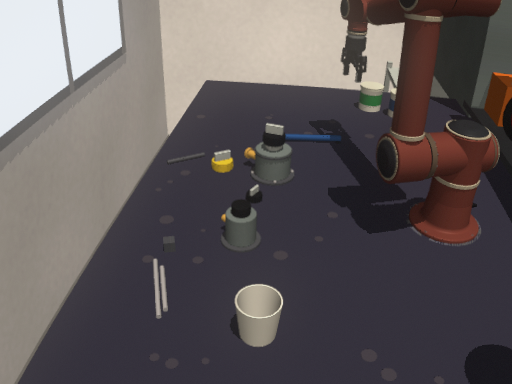

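Scene: the target cap is at about (120,215), its pipe tip at (113,268), the yellow look-alike at (133,301) and the small look-alike at (190,245). In the side view the target is at (275,134), with its pipe at (250,154). Next I'll triangulate.

```bash
cat >h.py <<'E'
from plant import *
import cv2,numpy as np
from scipy.spatial.transform import Rotation as R
def cam(c,s=None):
    i=camera_info(c)
    if c!="wrist":
        return i,R.from_quat(np.roll(i['attitude'],-1)).as_matrix(),i['origin']
    T=R.from_quat(np.roll(s['tool_rot'],-1)).as_matrix();m=i['mount']
    return i,T@m[:3,:3],s['tool_pos']+T@m[:3,3]
def ray(c,p,s=None):
    i,M,o=cam(c,s)
    u=cv2.undistortPoints(np.array([[p]],float),i['camera_matrix'],i['distortion'])[0,0]
    return o,M@np.array([u[0],u[1],1])
def atz(c,p,z,s=None):
    o,d=ray(c,p,s);return o+d*(z-o[2])/d[2]
def proj(c,P,s=None):
    i,M,o=cam(c,s);P=(np.atleast_2d(P)-o)@M
    return cv2.projectPoints(P,np.zeros(3),np.zeros(3),i['camera_matrix'],i['distortion'])[0][:,0]
E
python3 - <<'E'
from h import *
for n,c,p in(("cap","scene",(119.8,216.3)),("cap","side",(275,134)),):
    for z in(.14,.15,.16):print(n,c,z,atz(c,p,z).round(3))
for c,p in(("scene",(113,268)),("side",(250,154))):print("pipe",c,atz(c,p,.045).round(3))
print(atz("side",(258,335),0),atz("scene",(357,187),0))
for c,b in(("scene",(90,190,165,285)),("side",(235,115,300,190))):
    a=cv2.imread(f"pics/{c}.png")[b[1]:b[3],b[0]:b[2]];cv2.imwrite(f"pics/{c}c.png",cv2.resize(a,(400,int(400*a.shape[0]/a.shape[1])),interpolation=2))
a=[cv2.resize(cv2.imread(f"pics/{c}c.png"),(400,500)) for c in("scene","side")];cv2.imwrite("pics/crop.png",np.hstack(a))
E
```

```text
cap scene 0.14 [ 0.541 -0.206  0.14 ]
cap scene 0.15 [ 0.551 -0.205  0.15 ]
cap scene 0.16 [ 0.561 -0.204  0.16 ]
cap side 0.14 [ 0.535 -0.228  0.14 ]
cap side 0.15 [ 0.534 -0.207  0.15 ]
cap side 0.16 [ 0.533 -0.185  0.16 ]
pipe scene [ 0.621 -0.255  0.045]
pipe side [ 0.62  -0.254  0.045]
[0.50481294 0.50228113 0.        ] [0.52465508 0.49351624 0.        ]
```

View pics/crop.png

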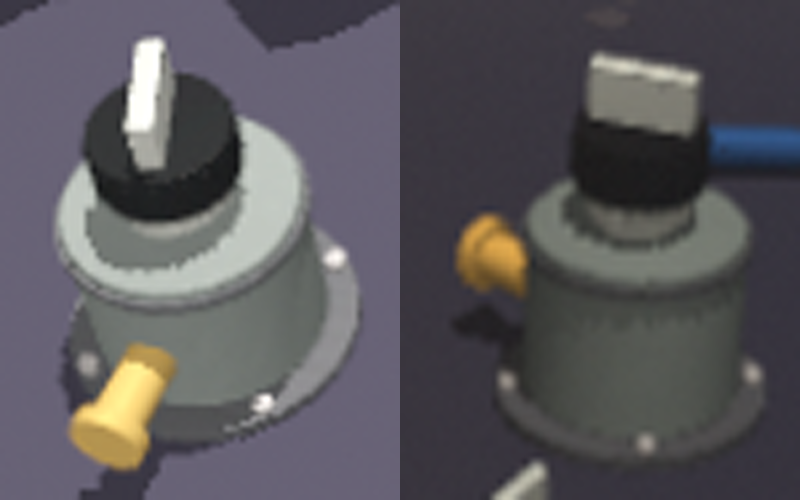

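The crop shows the bar's near top end at about (116,215) and its far top end at (118,198), and the pipe end at about (111,272). The triangulated axis is about (0.537,-0.207), with the pipe heading about -29°. I'll move above it for a wrist view.

Emit:
{"method": "play_rows", "body": {"linear": [[0.032,0.044,0.007],[0.032,0.044,0.007],[0.032,0.044,0.007],[0.032,0.044,0.007],[0.032,0.044,0.007],[0.032,0.044,0.007],[0.032,0.044,0.007],[0.032,0.044,0.007]], "turn": [-4.3,-4.3,-4.3,-4.3,-4.3,-4.3,-4.3,-4.3]}}

```text
time: 1.4
tool_pos: [0.5376, -0.2048, 0.2878]
tool_rot: [0.0, 0.998, -0.068, 0.0]
contact_force: [0.2, -1.1, 0.8]
gripper_width: 1.002
grasp_force: 0.0
```

Emit:
{"method": "play_rows", "body": {"linear": [[0,0,0],[0,0,0]], "turn": [0,0]}}

```text
time: 1.65
tool_pos: [0.5364, -0.2066, 0.2871]
tool_rot: [0.0, 0.998, -0.067, -0.0]
contact_force: [-0.5, -0.3, -0.0]
gripper_width: 0.997
grasp_force: 0.0
```

```bash
python3 - <<'E'
from h import *
s=state();im=grab_frame("wrist");print(s['time'],s['tool_pos'],s['tool_rot'],np.degrees(s['joint_pos']))
np.save("s.npy",s,allow_pickle=True)
for t in("cap_bar","canister"):
    for d in trace("wrist",t)[:4]:
        ys,xs=np.where(d['region']);print(t,round(d['p'],2),d['location'],len(xs),xs.min(),xs.max(),ys.min(),ys.max())
cv2.imwrite("pics/w1.png",cv2.resize(im[:,:,::-1],None,fx=1.5,fy=1.5,interpolation=2))
c=np.array([.537,-.207,.0]);p=np.radians(-29.5)
print(proj("wrist",[c+[0,0,.183],c+[.112*np.cos(p),.112*np.sin(p),.045]],s))
E
```

```text
1.65 [ 0.53644381 -0.20659225  0.28710581] [ 1.89274836e-04  9.97761289e-01 -6.68751940e-02 -2.86676101e-04] [-2.84623059e+01 -5.34202445e+00  9.53647842e+01 -3.34058923e-02
  8.99980642e+01  6.92067581e+01]
cap_bar 0.9 [147.4, 145.7] 989 126 165 129 163
cap_bar 0.83 [255.1, 181.1] 3717 223 290 144 218
cap_bar 0.63 [252.1, 26.5] 2739 227 282 0 59
canister 0.78 [269.8, 140.3] 5491 208 307 83 215
[[260.4229453  192.88017221]
 [291.39690375  87.94916052]]
```

View pics/w1.png

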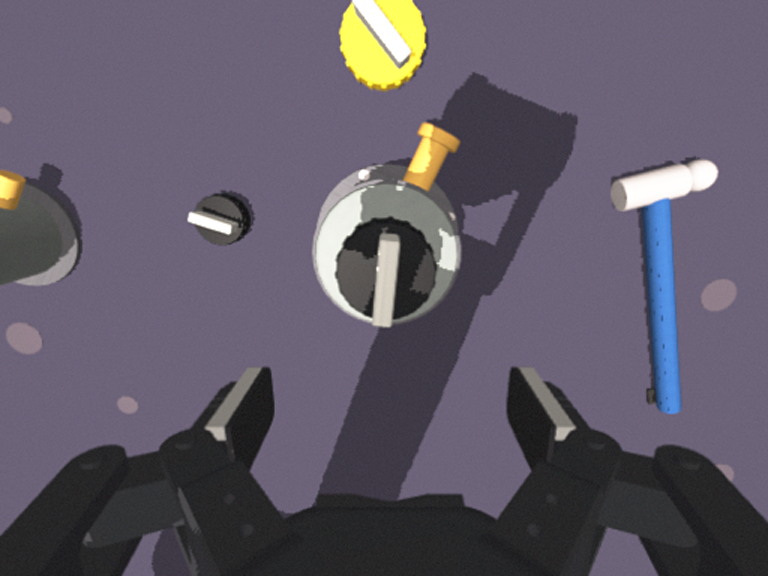

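The wrist view shows the bar from about (259,160) to (256,217) in native pixels and the pipe flange at about (292,92). Next I'll measure these.

```bash
python3 - <<'E'
from h import *
s=np.load("s.npy",allow_pickle=True).item()
w=cv2.imread("pics/w1.png");w=cv2.resize(w,(512,384),interpolation=cv2.INTER_AREA);h=cv2.cvtColor(w,cv2.COLOR_BGR2HSV)
def box(m,x0,x1,y0,y1):
    k=np.zeros_like(m);k[y0:y1,x0:x1]=m[y0:y1,x0:x1];return k
bar=box(((h[...,2]>115)).astype(np.uint8),245,270,150,222)
n,l,st,ce=cv2.connectedComponentsWithStats(bar);i=1+st[1:,4].argmax();print(st[i],ce[i])
ys,xs=np.where(l==i)
print(cv2.minAreaRect(np.column_stack([xs,ys]).astype(np.float32)))
P=np.array([atz("wrist",(x,y),.183,s) for x,y in zip(xs,ys)],np.float32)[:,:2]
r=cv2.minAreaRect(P*1000);print("bar",r)
v=cv2.fitLine(P,2,0,.01,.01).ravel();print(np.degrees(np.arctan2(v[1],v[0])),v)
br=box(((h[...,1]>120)&(h[...,0]<25)&(h[...,2]>80)).astype(np.uint8),260,315,75,130)
ys,xs=np.where(br);Q=np.array([atz("wrist",(x,y),.045,s) for x,y in zip(xs,ys)],np.float32)[:,:2]
v=cv2.fitLine(Q,2,0,.01,.01).ravel();print("pipe",len(Q),np.degrees(np.arctan2(v[1],v[0])),v)
b=np.array(r[0])/1000;e=Q-b;d=np.hypot(*e.T);print(d.min(),d.max(),np.degrees(np.arctan2(*e[d>d.max()-.012].mean(0)[::-1])))
# cap circle
cap=[d for d in trace("wrist","cap_bar") if abs(d['location'][0]-255)<12 and abs(d['location'][1]-181)<15][0]['region']
ys,xs=np.where(cap);C=np.array([atz("wrist",(x,y),.153,s) for x,y in zip(xs,ys)],np.float32)[:,:2]
print("cap",cv2.minEnclosingCircle(C*1000))
E
```

```text
[245 156  22  66 895] [256.24469274 188.16201117]
((255.37391662597656, 188.60775756835938), (17.182525634765625, 66.20843505859375), 4.48460578918457)
bar ((540.7189331054688, -202.29354858398438), (16.94859504699707, 66.07762145996094), 78.30110168457031)
-14.729866 [ 0.96713537 -0.25426212  0.5418362  -0.2035549 ]
pipe 660 -35.637547 [ 0.8127191  -0.5826557   0.61515564 -0.25519645]
0.0622253856826246 0.11561360040273297 -35.11673886291785Traceback (most recent call last):
  File "<stdin>", line 19, in <module>
  File "h.py", line 15, in atz
    o,d=ray(c,p,s);return o+d*(z-o[2])/d[2]
        ~~~^^^^^^^
  File "h.py", line 11, in ray
    i,M,o=cam(c,s)
          ~~~^^^^^
  File "h.py", line 5, in cam
    i=camera_info(c)
ValueError: time passes only in moves, steps and waits
```

```bash
python3 - <<'E'
from h import *
s=np.load("s.npy",allow_pickle=True).item()
g=cv2.imread("pics/w1.png",0)
pts=[]
for y in range(240,325,6):
    r=g[y,355:415].astype(int)
    m=np.where(r>130)[0]
    print(y,355+m.min() if len(m) else 0,355+m.max() if len(m) else 0, r[15:50:2])
for p in((388.5,244),(383.5,326)): print(atz("wrist",((p[0]+.5)/1.5-.5,(p[1]+.5)/1.5-.5),.183,s))
r=g[225:335,386];print(r)
E
```

```text
240 380 397 [ 34  38  33  28  58 156 183 177 164 156 150 144 141 141 127  59  34  36]
246 379 399 [ 34  36  32  30 100 191 213 213 210 206 208 209 209 207 178  74  34  36]
252 378 398 [ 36  36  34  42 182 212 211 211 209 206 209 208 210 204 143  56  32  35]
258 378 397 [ 78  77  84  89 164 208 213 210 203 209 207 209 210 201 106  35  27  35]
264 377 397 [ 86  85  90 104 173 211 213 210 205 208 211 206 208 183  85  26  34  29]
270 376 396 [ 88  85  83 170 227 209 212 206 207 208 210 207 208 147  55  30  36  33]
276 376 395 [ 84  86  87 141 201 212 212 207 206 208 207 207 201 127  37  28  30  34]
282 376 395 [ 85  84  93 162 205 212 209 204 206 209 208 205 176  90  32  31  32  30]
288 375 394 [ 85  83  84 189 207 213 206 205 205 207 206 202 160  57  28  32  33  29]
294 375 394 [ 66  38 104 195 210 212 205 203 206 207 207 196 132  44  32  35  33  34]
300 374 393 [ 33  38 148 200 210 212 202 205 208 207 207 185  88  34  31  33  29  37]
306 374 392 [ 28  53 179 207 211 208 201 205 207 207 202 169  67  31  32  31  32  31]
312 355 391 [ 28  79 188 209 212 205 200 203 207 207 201 128  45  31  33  30  31  31]
318 356 391 [212 184 194 208 209 202 203 207 204 204 196  98  34  50  69  94 117 128]
324 372 391 [107 155 199 209 211 206 209 210 209 205 174  97  71  73  69  65  63  61]
[ 0.56652407 -0.20945618  0.183     ]
[ 0.51264469 -0.19880886  0.183     ]
[ 36  52  72  84  75  57  50  61  91 124 141 143 141 140 148 164 187 203
 207 208 209 210 210 210 207 207 209 209 207 206 206 206 205 203 204 204
 203 204 206 205 205 205 204 202 203 207 206 203 204 205 206 206 206 205
 206 205 206 206 207 208 208 208 207 205 206 206 206 207 208 206 205 206
 209 209 208 208 209 209 207 205 205 207 208 208 207 207 207 207 207 207
 206 208 208 204 205 206 206 205 205 209 205 170 109  65  54  62  62  60
  62  59]
```

```bash
python3 - <<'E'
from h import *
s=np.load("s.npy",allow_pickle=True).item()
f=lambda p,z:atz("wrist",((p[0]+.5)/1.5-.5,(p[1]+.5)/1.5-.5),z,s)
a,b=f((389.2,246),.183),f((382.,318),.183);d=a-b;print(np.degrees(np.arctan2(d[1],d[0])))
e=f((389.7,241),.183),f((381.2,326),.183);print(e,np.linalg.norm(e[0]-e[1]),(e[0]+e[1])/2)
c=(e[0]+e[1])/2
for p in((438,138),(428,160),(418,184)):
  q=f(p,.045)-c; print(np.hypot(q[0],q[1]),np.degrees(np.arctan2(q[1],q[0])))
E
```

```text
-13.340098306636735
(array([ 0.56828274, -0.21044466,  0.183     ]), array([ 0.51284837, -0.19729968,  0.183     ])) 0.056971562462314926 [ 0.54056555 -0.20387217  0.183     ]
0.10648249159859544 -33.25778751915978
0.08614244534202543 -33.56788860145442
0.06354427537631797 -34.83917446666069
```

The bar centre is (0.5405,-0.204) at -13.3°, its length measures 57 mm (58 given), and the pipe is at about -34.5°. That puts the bar +21° from the pipe, inside the stated range. I'll descend and grip.

Emit:
{"method": "play_rows", "body": {"linear": [[0.002,0.0013,-0.02],[0.002,0.0013,-0.025],[0,0,-0.025],[0,0,-0.025],[0,0,-0.02],[0,0,-0.014],[0,0,0],[0,0,0]], "turn": [-2.9,-2.8,0,0,0,0,0,0], "hand": 0.045}}

```text
time: 2.85
tool_pos: [0.5413, -0.2041, 0.1593]
tool_rot: [0.0, 0.993, -0.117, 0.001]
contact_force: [-0.1, 0.4, 0.9]
gripper_width: 0.527
grasp_force: 0.0
```

```bash
python3 - <<'E'
from h import *
s=state();im=grab_frame("wrist");print(s['time'],s['tool_pos'],s['contact_force'],s['gripper_width'])
cv2.imwrite("pics/w2.png",cv2.resize(im[:,:,::-1],None,fx=1.5,fy=1.5,interpolation=2))
print(proj("wrist",s['tool_pos'],s))
E
```

```text
2.85 [ 0.54126111 -0.20413884  0.15931873] [-0.14114064  0.39319823  0.88205605] 0.5274488801079174
[[260.27400363 245.13450666]]
```

View pics/w2.png

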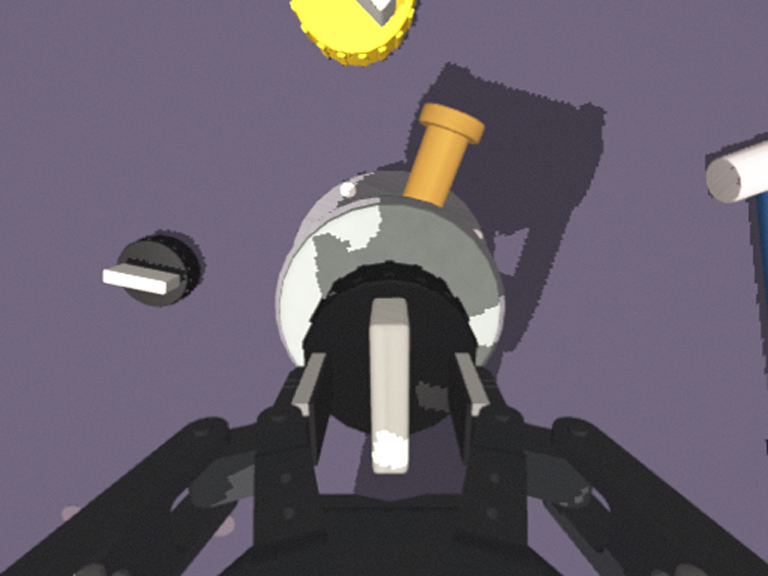

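The bar sits centred (390 px, against a finger midpoint of 391) and aligned between the pads. Closing now.

Emit:
{"method": "play_rows", "body": {"linear": [[0,0,0],[0,0,0],[0,0,0],[0,0,0],[0,0,0]], "turn": [0,0,0,0,0], "hand": 0.0}}

```text
time: 3.52
tool_pos: [0.5411, -0.204, 0.1591]
tool_rot: [0.0, 0.993, -0.117, 0.001]
contact_force: [-0.3, 0.9, 5.2]
gripper_width: 0.138
grasp_force: 60.6
```

Emit:
{"method": "play_rows", "body": {"linear": [[0,0,0],[0,0,0],[0,0,0],[0,0,0],[0,0,0],[0,0,0],[0,0,0],[0,0,0]], "turn": [6,6,6,6,6,6,6,6]}}

```text
time: 4.53
tool_pos: [0.54, -0.2038, 0.1567]
tool_rot: [-0.0, 0.954, 0.299, -0.001]
contact_force: [1.0, -1.7, -2.2]
gripper_width: 0.143
grasp_force: 59.7
```

Emit:
{"method": "play_rows", "body": {"linear": [[0,0,-0.002],[0,0,-0.002],[0,0,0]], "turn": [0,0,0]}}

```text
time: 4.9
tool_pos: [0.5403, -0.2036, 0.1535]
tool_rot: [-0.0, 0.955, 0.297, -0.0]
contact_force: [0.2, -0.3, -2.4]
gripper_width: 0.136
grasp_force: 59.7
```

Emit:
{"method": "play_rows", "body": {"linear": [[0,0,-0.002],[0,0,-0.002],[0,0,-0.001],[0,0,0]], "turn": [0,0,0,0]}}

```text
time: 5.4
tool_pos: [0.5406, -0.2037, 0.1492]
tool_rot: [-0.0, 0.955, 0.297, -0.0]
contact_force: [0.7, 0.2, -2.3]
gripper_width: 0.137
grasp_force: 59.8
```

Emit:
{"method": "play_rows", "body": {"linear": [[0,0,-0.001],[0,0,-0.001],[0,0,0]], "turn": [0,0,0]}}

```text
time: 5.78
tool_pos: [0.5409, -0.2039, 0.1482]
tool_rot: [0.0, 0.955, 0.297, 0.0]
contact_force: [-1.5, 0.4, 3.2]
gripper_width: 0.136
grasp_force: 60.5
```

The cap has dropped the full 11 mm and is now seated. Next I'll turn it forward.

Emit:
{"method": "play_rows", "body": {"linear": [[0,0,0],[0,0,0],[0,0,0],[0,0,0],[0,0,-0.0003],[0,0,-0.0004],[0,0,-0.0004],[0,0,0]], "turn": [-6,-6,-6,-6,-6,-6,-6,0]}}

```text
time: 6.78
tool_pos: [0.5413, -0.2043, 0.147]
tool_rot: [0.001, 0.998, -0.064, 0.001]
contact_force: [-0.4, -0.3, 2.1]
gripper_width: 0.141
grasp_force: 60.4
```

Emit:
{"method": "play_rows", "body": {"linear": [[0,0,-0.0004],[0,0,-0.0004],[0,0,-0.0004],[0,0,-0.0004],[0,0,-0.0003],[0,0,0],[0,0,0]], "turn": [-6,-6,-6,-5,-4,0,0]}}

```text
time: 7.65
tool_pos: [0.5412, -0.204, 0.1454]
tool_rot: [0.0, 0.956, -0.294, 0.001]
contact_force: [-1.3, 1.3, 5.8]
gripper_width: 0.145
grasp_force: 61.3
```

```bash
python3 - <<'E'
from h import *
s=state();print(s['time'],s['tool_pos'],s['tool_rot'],s['contact_force'],s['ft_torque'],2*np.degrees(np.arctan2(s['tool_rot'][2],s['tool_rot'][1])))
E
```

```text
7.65 [ 0.54117964 -0.20399098  0.14537078] [ 2.67592208e-04  9.55781842e-01 -2.94075760e-01  6.68217329e-04] [-1.29990578  1.25712803  5.82030048] [0.10913126 0.25178981 0.58351193] -34.20425752390353
```

Emit:
{"method": "play_rows", "body": {"linear": [[0,0,0],[0,0,0],[0,0,0]], "turn": [-2,-2,0]}}

```text
time: 8.02
tool_pos: [0.5412, -0.204, 0.1454]
tool_rot: [0.001, 0.945, -0.326, 0.001]
contact_force: [-1.6, 0.8, 5.9]
gripper_width: 0.139
grasp_force: 77.8
```

```bash
python3 - <<'E'
from h import *
s=state();print(s['time'],s['tool_pos'],s['contact_force'],s['ft_torque'],2*np.degrees(np.arctan2(s['tool_rot'][2],s['tool_rot'][1])))
E
```

```text
8.025 [ 0.54116466 -0.2039668   0.14544725] [-1.63487446  0.78423311  5.93424788] [0.05168416 0.26822753 1.75840037] -38.009751605901506
```

The torque rose from 0.58 to 1.76 N·m, so the hard stop is reached. I'll relieve it, release and rise.

Emit:
{"method": "play_rows", "body": {"linear": [[0,0,0],[0,0,0]], "turn": [2.5,0]}}

```text
time: 8.28
tool_pos: [0.5412, -0.204, 0.1454]
tool_rot: [0.0, 0.952, -0.306, 0.001]
contact_force: [-2.3, -0.0, 6.5]
gripper_width: 0.137
grasp_force: 64.2
```

Emit:
{"method": "play_rows", "body": {"linear": [[0,0,0],[0,0,0],[0,0,0],[0,0,0.01],[0,0,0.03],[0,0,0.04],[0,0,0.04],[0,0,0.02]], "turn": [0,0,0,0,0,0,0,0], "hand": 0.045}}

```text
time: 9.28
tool_pos: [0.5416, -0.2043, 0.288]
tool_rot: [0.0, 0.951, -0.308, 0.002]
contact_force: [0.6, 0.5, -0.6]
gripper_width: 0.525
grasp_force: 0.0
```

Emit:
{"method": "play_rows", "body": {"linear": [[0,0,0],[0,0,0]], "turn": [0,0]}}

```text
time: 9.52
tool_pos: [0.54, -0.2035, 0.2822]
tool_rot: [-0.0, 0.951, -0.308, -0.002]
contact_force: [0.5, -0.4, -0.4]
gripper_width: 0.531
grasp_force: 0.0
```

```bash
python3 - <<'E'
from h import *
s=state();im=grab_frame("wrist");print(s['time'],s['tool_pos'],s['contact_force'],s['gripper_width'])
np.save("s2.npy",s,allow_pickle=True)
cv2.imwrite("pics/w3.png",cv2.resize(im[:,:,::-1],None,fx=1.5,fy=1.5,interpolation=2))
E
```

```text
9.525 [ 0.54000331 -0.20345836  0.28215984] [ 0.52881291 -0.36099692 -0.38434289] 0.5311276739677745
```

View pics/w3.png

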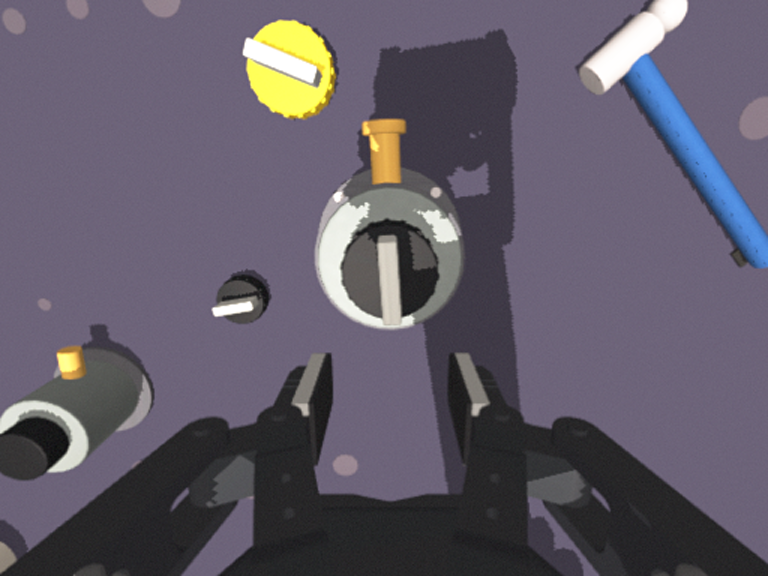

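The bar (387,240)→(392,323) lines up with the pipe at (385,120–180) to within about 3–4°. The gripper's 13.7 mm drop puts the bar centre at about 154.3 mm, and the arm is clear. Handing in.

```bash
python3 -c "
from plant import *
print(job_done())"
```

```text
the job is handed in; nothing more can be done
None
```

The cap dropped into the thread, was turned forward to its hard stop with the bar within about 4° of the outlet pipe, and was released; the tub was never approached, and the job was handed in at about 9.6 s, with no verdict returned.

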